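# Pull a plug with self-closing tweezers

### The job

Take the self-closing tweezers from their forked stand and, with their handles squeezed so that the jaws are open, lower them over the brass plug on the circuit board until the jaw tips rest lightly on the black shroud around the plug's foot. Let the handles go so that the jaws close under the plug's head, pull the plug straight out with the tweezers, and hang the tweezers back in the fork by their collar with the plug still held in their jaws. Never touch the plug with the gripper, do not press hard on the board, and leave everything else where it is.

Things in the scene. Friction and masses are not known exactly. Their poses are not given: they have to be found in the camera images.
- tweezers: Self-closing crossed steel tweezers, 144 mm long, 80 g, hanging upright, tips down, in the fork. Origin: centre of the collar's underside; z up; y is the way handles and jaws open and close. The collar above the origin is 20 (x) by 28 (y) by 4 mm. Below it a neck 9 (x) by 8 (y) mm, 13 mm long, then two arms that cross below the handles: squeezing the handles together along y opens the jaws
- block (a point): Middle of the solid grip block on top of the tweezers, 14 mm above the tweezers' origin: 16 (x) by 12 (y) mm, reaching from 4 to 24 mm above the origin. Pinched across y it holds the tool firmly without moving the jaws
- handles (a point): Midpoint between the two flat handle plates, 41 mm below the tweezers' origin. Plates 14 mm wide (x), 26 mm high, 41 mm over all (y) at rest, 34 mm squeezed to the stop. They start to move at about 6 N and reach the stop at about 9 N; squeezed along y with 20 N the tool is held firmly, jaws fully open. Held with under 4 N, or let go, the jaws are shut by their spring
- tips (a point): Point midway between the jaw tips at their lower ends, 120 mm below the tweezers' origin. Each jaw is 14 mm wide (x) and has an inward lip 3.5 mm high at the tip; above the lips there is room for the plug's head. Gap between the lips (y): 1 mm shut, 18 mm fully open; then 31 mm over the jaws' backs
- jaw (a joint): Opening angle of each jaw about its hinge, 10 mm below the collar: 0 shut on nothing, 0.019 shut on the plug's neck, 0.078 fully open. Both jaws move together
- plug: Brass plug, 20 g, upright in the socket. Origin: centre of the neck's foot, 38 mm above the table at the start; z up. Square neck 5 by 5 mm (sides along x, y), 17.5 mm high; on it a round head 10 mm in diameter, 8 mm high; below the origin a round pin 6 mm in diameter, 9 mm long, held in the socket by spring leaves: a straight pull of up to about 8 N frees it. The shut jaws catch under the head
- socket (a point): Point on the plug's axis 42 mm above the table; z up. Around it lies the socket's black shroud, a flat frame 22 (x) by 44 (y) mm that hardly gives; its top face is 42 to 50 mm above the table: this differs and is not measured, so feel for it slowly, pressing under 15 N. Metal components up to 53 mm high stand 22 mm off on its +x, -x sides (holder 110 by 130 mm): keep the tweezers' y along its y
- fork (a point): Middle of the fork's slot at the prongs' top faces, 165 mm above the table; x from the fork's open end to its post. Two prongs along x, 6 mm thick, slot 17 mm wide, from x -20 to +48 mm; post 10 mm thick at x +56 mm. At the open end stops 3 mm high, 15 mm from the middle: lift the collar over them. The tweezers hang by the collar, neck in the slot, their x along the fork's (either way)
- flux_tin: Bystander: flat red tin, 52 mm in diameter, 20 mm high; origin at the centre of its underside
- screwdriver: Bystander: screwdriver, 150 mm long, lying along x on the table
- solder_spool: Bystander: grey spool 60 mm in diameter, 40 mm high; origin at the centre of its underside
- multimeter: Bystander: red multimeter lying flat, 170 by 85 by 48 mm; origin at the centre of its underside
- mouse: Bystander: black mouse, 66 mm wide, 36 mm high; origin at the centre of its underside
- cleaner: Bystander: standing bottle 50 mm in diameter, 120 mm high; origin at the centre of its underside
There are look-alikes about, which are no part of the job. Of the things that look like the tweezers, the smallest one is meant.

How it is judged:
By the outcome, as a careful person would: the job done as asked, in the order asked, and still so for the second after the job is handed in, with the robot touching nothing.
It also fails if it takes over 72 s, if anything falls off the work surface, if the arm or the gripper's body presses on something with over 40 N, if the wrist force passes 120 N, or if a joint passes its speed limit or range.

### The arm

A 6-joint arm with a two-finger parallel gripper is mounted at the origin on the work surface. World frame = base frame: x ahead of the robot, y to its left, z up, the work surface at z = 0. Lengths are in mm, angles in rad, forces in N, time in s.
With the tool pointing down it reaches from about 325 to 850 mm from the base axis. Payload 4.4 kg.
Tool frame: the origin (TCP) lies on the mounting face of the last link; the fingertips stand 199 mm ahead of it and the grasp point (between the pads) lies 180 mm ahead of it (grip_point_offset is the distance from the TCP to the grasp point, in mm); z points along the fingers, y is the line along which they close (so a half turn about z gives the same grasp; the last joint's range is limited). The gripper opens to 94 mm and grips with 3 to 60 N. Pads are 16 mm wide; open, the fingers measure 119 mm over their backs; the gripper's body (75 mm by 177 mm) begins 78 mm behind the grasp point.
Start: joints at [1.157, 0.207, 1.542, -0, 1.393, -0.15], TCP at [149.387, 555.259, 404.647] pointing down, gripper open.
Joint ranges: [-2.73, 2.73], [-0.86, 2.22], [0.23, 2.46], [-1.11, 4.25], [0.08, 2.63], [-2.82, 2.82]. Speed limits (rad/s): [2.79, 2.79, 3.14, 3.14, 3.14, 3.14].

### API

Orientations are given as [roll, pitch, yaw] about the fixed x, y, z axes, in that order (R = Rz(yaw) Ry(pitch) Rx(roll)).
In Python, from cell import * gives the robot as it stands. Calls block until the motion is done:
- move_ptp(position, orientation): joint-space move of the TCP to a pose.
- move_straight(position, max_speed=150, rot=None, f_stop=None): straight line of the TCP; rot=None keeps the orientation; max_speed is the mean speed in mm/s. With f_stop (N) it stops when the force on the tool has changed by that much, and returns True; else False.
- move_j(angles): joint-space move.
- grip(opening, squeeze=None): finger opening in mm; squeeze is the grip in N (None keeps the last); returns when the fingers have stopped.
- wait(seconds).
- ik(position, orientation): joint angles nearest the present ones, or None.
- get_state(): the state.
- snapshot(name): name is "scene" or "side" or "wrist"; returns a dict with "pixels" (480x640x3 uint8, red, green, blue), "range_z" (480x640 float32, mm along the optical axis (not along the pixel's ray), 0 where there is no reading), "K" (3x3 intrinsics, pixels), "k1" (the pictures are not rectified: a ray, as slopes to the right and down, at radius r is drawn at 1 + k1 r^2 times it, then the intrinsics apply), "eye" and "orientation" of the camera in the world; the wrist camera has in their place "T_tool_cam" (4x4, takes a point from camera to tool coordinates, whose origin is the TCP and whose axes are the flange's). Camera axes: x right, y up, looking along -z (the intrinsics and any distortion apply to the point x, -y, -z); pixel columns grow to the right and rows downward; lengths in mm; the calibration is good to about 2 mm. A picture is of the moment at which its call begins: read the wrist's pose just before it.
A pose or a line that the arm cannot do raises Unreachable and nothing moves.
- close_job(): hands the job in; it is judged then, once.
Trained networks look in a picture, given as the dict that the camera call returned (one of the last four; its "shot" number tells which), for a name from the list of things; names that differ only in an ending like _2 or _b are one class to them, and where a whole thing is asked for, a point or a joint stands for the part that bears it (a point fixed in the world has none). Each returns a list of dicts, best first, with "confidence" (0 to 1); they miss things now and then, are a little off and sometimes report something else, mostly with a low value. They report only what shows in the picture. A call takes as long as a camera call. They do not tell look-alikes from the thing itself.
- boxes_of(target, picture): "box" ([left, top, width, height] as shares, 0 to 1, of the picture: columns of its width, rows of its height, round what is visible of it).
- silhouettes(target, picture): "mask" (480x640 bool, what is visible of it) and "box" ([left, top, width, height] as shares, 0 to 1, of the picture: columns of its width, rows of its height, round what is visible of it).
The state is a dict: "t": time; "joint_pos": joint angles; "qd": joint speeds; "tau": joint torques, N m; "ee_pos": TCP position; "orientation": TCP orientation; "force": force on the tool from outside, world axes, zero at the start; "torque": the same for the moment, N m; "opening": finger opening in mm; "finger_force": force on a finger pad.
Only numpy, scipy, OpenCV 4.12 (cv2) and the standard library are available. Lean on these libraries where they do the work, as an engineer would, in place of code of your own. Each camera call takes 0.05 s, during which the arm holds its last target. There are 200 camera calls.

## Working session

There is one attempt and no reset: what is moved stays moved. The work goes in short steps, each a Python script; the robot and the scene stay as the last script left them, time stands still between calls to the robot, and variables do not carry over. Pictures are saved under pics/ and viewed, at most 10 in all, crops included, and the job is handed in when it is done.

```bash
mkdir -p pics; ls; cat > h.py <<'E'
from cell import *
import numpy as np, cv2
from scipy.spatial.transform import Rotation as R
def pose(s=None):
    s=s or get_state(); T=np.eye(4); T[:3,:3]=R.from_euler('xyz',s['orientation']).as_matrix(); T[:3,3]=s['ee_pos']; return T
def shot(name):
    s=get_state(); p=snapshot(name)
    if name=='wrist': T=pose(s)@np.array(p['T_tool_cam'])
    else:
        T=np.eye(4); o=np.array(p['orientation']); T[:3,:3]=o if o.shape==(3,3) else R.from_euler('xyz',o).as_matrix(); T[:3,3]=p['eye']
    p['T']=T; return p
def cloud(p):
    K=np.array(p['K']); k=p['k1']; v,u=np.mgrid[:480,:640].astype(float)
    pts=np.stack([u,v],-1).reshape(-1,1,2)
    n=cv2.undistortPoints(pts,K,np.array([k,0,0,0.])).reshape(480,640,2)
    z=p['range_z'].astype(float)
    c=np.stack([n[...,0]*z,-n[...,1]*z,-z],-1)
    w=c@p['T'][:3,:3].T+p['T'][:3,3]; w[z<=0]=np.nan; return w
def save(p,n,crop=None,f=1):
    im=p['pixels'][...,::-1]
    if crop: a,b,c,d=crop; im=im[b:d,a:c]
    cv2.imwrite('pics/'+n,cv2.resize(im,None,fx=f,fy=f))
E
python3 - <<'E'
from h import *
s=get_state();print({k:np.round(v,3) for k,v in s.items()})
for n in ['scene','side']:
    p=shot(n); save(p,n+'.png'); w=cloud(p); print(n,p['eye'],p['orientation'],p['k1'],np.array(p['K'])[0,0])
    for t in ['tweezers','plug','socket','fork','flux_tin','screwdriver','solder_spool','multimeter','mouse','cleaner']:
        try:
            for d in silhouettes(t,p)[:4]:
                q=w[d['mask']]; q=q[~np.isnan(q[:,0])]
                print(t,round(d['confidence'],2),(np.array(d['box'])*[640,480,640,480]).round(),np.percentile(q,[5,50,95],axis=0).round().tolist() if len(q) else None)
        except Exception as e: print(t,e)
E
```

```text
pics
{'t': np.float64(0.0), 'joint_pos': array([ 1.158,  0.207,  1.543,  0.   ,  1.393, -0.15 ]), 'qd': array([ 0.   ,  0.   , -0.   , -0.   , -0.001, -0.001]), 'tau': array([-1.0000e-03, -3.7088e+01, -2.8142e+01,  7.0000e-02,  3.6000e-02,
       -0.0000e+00]), 'ee_pos': array([149.238, 554.938, 403.511]), 'orientation': array([-3.139, -0.   ,  2.879]), 'force': array([-0.397, -0.563,  0.338]), 'torque': array([0.04 , 0.036, 0.022]), 'finger_force': np.float64(0.0), 'opening': np.float64(94.041)}
scene [1042.3975163   507.03530009 1236.61553513] [ 0.56247424 -0.00349624  2.40595317] -0.10181875279605403 526.0494438001775
tweezers 0.78 [425. 228.  24.  42.] [[337.0, 165.0, 2.0], [353.0, 186.0, 164.0], [362.0, 203.0, 193.0]]
tweezers 0.44 [385. 254.  16.  33.] [[417.0, 118.0, -2.0], [489.0, 161.0, 165.0], [497.0, 175.0, 187.0]]
socket 0.93 [264. 199.  61.  57.] [[485.0, -207.0, 8.0], [540.0, -140.0, 26.0], [584.0, -85.0, 42.0]]
fork 0.7 [355. 260.  57.  68.] [[450.0, 117.0, 4.0], [520.0, 173.0, 9.0], [558.0, 215.0, 162.0]]
flux_tin 0.81 [282. 282.  24.  18.] [[649.0, -29.0, -1.0], [672
[... 1317 characters left out ...]
35. 265.  36.   9.] [[400.0, -16.0, 10.0], [432.0, -10.0, 22.0], [465.0, 3.0, 27.0]]
fork 0.8 [250. 170.  59.  78.] [[447.0, 103.0, 4.0], [513.0, 156.0, 11.0], [563.0, 206.0, 164.0]]
screwdriver 0.72 [237. 261.  63.  13.] [[399.0, -16.0, 1.0], [438.0, -8.0, 19.0], [529.0, 27.0, 27.0]]
solder_spool 0.73 [373. 213.  24.  28.] [[755.0, 91.0, 2.0], [775.0, 105.0, 38.0], [802.0, 139.0, 42.0]]
multimeter 0.97 [226. 393. 104.  87.] [[395.0, -506.0, 20.0], [463.0, -458.0, 37.0], [529.0, -394.0, 44.0]]
mouse 0.58 [398. 272.  23.  28.] [[749.0, -135.0, 7.0], [771.0, -119.0, 27.0], [798.0, -91.0, 35.0]]
cleaner 0.6 [308. 143.  17.  41.] [[620.0, 388.0, 3.0], [637.0, 398.0, 61.0], [659.0, 417.0, 118.0]]
```

```bash
python3 - <<'E'
import cv2,numpy as np
a=cv2.imread('pics/scene.png')[180:430,200:470]; b=cv2.imread('pics/side.png')[130:380,180:450]
cv2.imwrite('pics/c1.png',cv2.resize(np.hstack([a,b]),(800,370)))
E
```

```text
(no output)
```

View pics/c1.png

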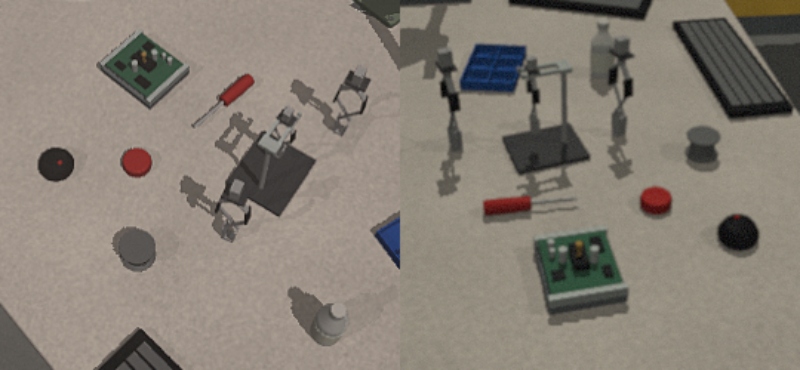

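```bash
python3 - <<'E'
from h import *
for n,xy in [('fork',(450,165)),('plug',(535,-148))]:
    move_ptp([*xy,480 if n=='fork' else 400],[np.pi,0,0]); wait(.3)
    p=shot('wrist'); save(p,n+'_w.png'); w=cloud(p)
    np.save(n+'_w.npy',w)
    print(np.round(p['T_tool_cam'],3).tolist(),get_state()['t'],get_state()['joint_pos'])
    for t in ['tweezers','plug','socket','fork','handles','block']:
        try:
            for d in silhouettes(t,p)[:4]:
                q=w[d['mask']]; q=q[~np.isnan(q[:,0])]
                print(t,round(d['confidence'],2),(np.array(d['box'])*[640,480,640,480]).round(),np.percentile(q,[5,50,95],axis=0).round().tolist() if len(q) else None)
        except Exception as e: print(t,e)
a=cv2.imread('pics/fork_w.png');b=cv2.imread('pics/plug_w.png')
cv2.imwrite('pics/c2.png',cv2.resize(np.hstack([a,b]),(800,300)))
E
```

```text
[[0.001, 0.97, 0.244, 70.087], [1.0, -0.001, 0.0, -0.103], [0.0, 0.244, -0.97, 19.391], [0.0, 0.0, 0.0, 1.0]] 3.2583 [ 1.71358266e-01 -5.22659908e-02  1.66414156e+00  2.34099925e-05
  1.52991182e+00  1.74134339e+00]
tweezers 0.85 [310. 173.  40.  33.] [[479.0, 141.0, 52.0], [488.0, 155.0, 170.0], [496.0, 167.0, 190.0]]
tweezers 0.6 [276. 271.  51.  80.] [[326.0, 161.0, 1.0], [352.0, 183.0, 131.0], [363.0, 206.0, 186.0]]
tweezers 0.6 [252.   0.  65.  55.] [[623.0, 173.0, 1.0], [637.0, 199.0, 75.0], [655.0, 219.0, 169.0]]
tweezers 0.22 [520.  92. 120. 101.] [[481.0, -210.0, 15.0], [531.0, -141.0, 30.0], [577.0, -87.0, 45.0]]
plug 0.65 [588. 140.  25.  10.] [[526.0, -157.0, 39.0], [529.0, -151.0, 59.0], [533.0, -148.0, 65.0]]
socket 0.76 [520.  90. 120. 103.] [[480.0, -210.0, 13.0], [531.0, -141.0, 30.0], [578.0, -87.0, 45.0]]
socket 0.66 [438. 130.  24. 122.] [[402.0, -10.0, 14.0], [443.0, 2.0, 23.0], [528.0, 10.0, 26.0]]
socket 0.61 [449.   0.  49.  44.] [[645.0, -31.0, 8.0], [663.0, -8.0, 20.0], [680.0, 12.0, 22.0]]
handles 0.84 [305. 170.  45.  37.] [[478.0, 141.0, 49.0], [488.0, 15
[... 871 characters left out ...]
 0.88 [  0. 266.  28.  22.] [[481.0, 144.0, 47.0], [488.0, 146.0, 63.0], [494.0, 160.0, 76.0]]
plug 0.65 [511. 205. 129. 104.] [[449.0, -472.0, 14.0], [492.0, -414.0, 37.0], [538.0, -370.0, 41.0]]
plug 0.55 [315. 228.  13.  12.] [[526.0, -157.0, 39.0], [531.0, -153.0, 63.0], [534.0, -149.0, 65.0]]
socket 0.72 [252. 166. 140. 115.] [[485.0, -211.0, 17.0], [537.0, -153.0, 30.0], [580.0, -94.0, 45.0]]
fork 0.85 [  1. 177. 107. 131.] [[448.0, 104.0, 9.0], [506.0, 148.0, 11.0], [565.0, 193.0, 12.0]]
handles 0.93 [  2. 265.  27.  25.] [[481.0, 144.0, 46.0], [488.0, 146.0, 62.0], [494.0, 161.0, 76.0]]
block 0.9 [  2. 261.  24.  27.] [[481.0, 144.0, 48.0], [488.0, 146.0, 63.0], [494.0, 159.0, 76.0]]
```

View pics/c2.png

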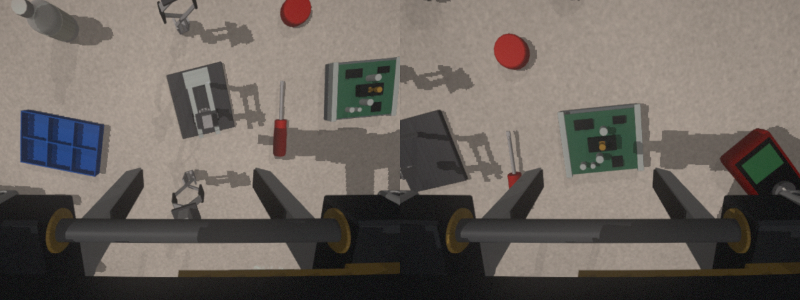

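```bash
python3 - <<'E'
from h import *
def rect(q): 
    r=cv2.minAreaRect(q[:,:2].astype(np.float32)); return np.round(r[0],1),np.round(r[1],1),round(r[2],1)
for n,xyz in [('plug',(508,-152,300)),('fork',(470,157,420))]:
    c=get_state()['ee_pos']
    if n=='fork': move_ptp([508,-152,440],[np.pi,0,0])
    move_ptp(xyz,[np.pi,0,0]); wait(.3)
    p=shot('wrist'); save(p,n+'_n.png'); w=cloud(p); np.savez(n+'_n.npz',w=w,im=p['pixels'])
    q=w.reshape(-1,3); q=q[~np.isnan(q[:,0])]
    o=np.array(xyz[:2])+[25,0]
    q=q[np.abs(q[:,:2]-o).max(1)<85]
    h,e=np.histogram(q[:,2],bins=np.arange(0,200,2)); print(n,[(int(a),int(b)) for a,b in zip(e,h) if b>40])
    if n=='plug':
        a=q[(q[:,2]>60)]; print('head',len(a),rect(a),a.mean(0),a[:,2].max())
        a=q[(q[:,2]>22)&(q[:,2]<34)]; print('board',rect(a))
    else:
        for lo,hi in [(184,195),(166,173),(157,172)]:
            a=q[(q[:,2]>lo)&(q[:,2]<hi)]; print(lo,len(a),rect(a),np.median(a,0))
    for t in ['tweezers','plug','socket','fork']:
        for d in silhouettes(t,p)[:2]:
            m=w[d['mask']]; m=m[~np.isnan(m[:,0])]
            print(t,round(d['confidence'],2),(np.array(d['box'])*[640,480,640,480]).round(),np.percentile(m,[5,50,95],axis=0).round(1).tolist())
print(get_state()['t'])
a=cv2.imread('pics/fork_n.png')[60:300,200:460];b=cv2.imread('pics/plug_n.png')[60:300,200:460]
cv2.imwrite('pics/c3.png',cv2.resize(np.hstack([a,b]),(800,369)))
E
```

```text
plug [(0, 13757), (2, 379), (14, 341), (16, 692), (26, 197), (28, 12633), (30, 6577), (32, 1448), (34, 700), (36, 82), (38, 113), (40, 147), (42, 243), (44, 1498), (46, 254), (50, 186), (52, 269), (54, 61), (62, 107), (64, 81), (104, 76), (106, 101), (108, 108), (110, 120), (112, 117), (114, 147), (116, 135), (118, 137), (120, 142), (122, 147), (124, 163), (126, 167), (128, 172), (130, 197), (132, 182), (134, 193), (136, 205), (138, 205), (140, 220), (142, 226), (144, 234), (146, 233), (148, 252), (150, 270), (152, 265), (154, 279), (156, 288), (158, 277), (160, 272), (162, 289), (164, 263), (166, 291), (168, 284), (170, 262), (172, 345), (174, 266), (176, 248), (178, 266), (180, 282), (182, 141), (184, 98), (186, 123), (188, 172), (190, 220), (192, 245), (194, 301), (196, 360)]
head 86747 (array([ 520.4, -152.9]), array([ 46.2, 158. ]), 0.1) [ 530.7402355  -153.24859801  216.44994683] 242.82651936903306
board (array([ 528.8, -153.2]), array([109.4, 130.8]), 5.9)
plug 0.78 [310. 221.  13.  22.] [[525.6, -156.6, 39.9], [530.2, -152.8, 63.6], [533.6, -149.6, 64.9]]
socket 0.81 [220. 13
[... 668 characters left out ...]
98.  48.  55.] [[478.1, 138.4, 48.3], [488.5, 154.3, 169.6], [496.4, 166.8, 190.1]]
tweezers 0.93 [224.   0.  80.  63.] [[622.8, 172.2, 5.0], [637.1, 199.3, 74.3], [646.7, 216.0, 168.1]]
plug 0.66 [620. 159.  19.  11.] [[525.5, -155.1, 42.8], [529.5, -150.1, 55.0], [533.1, -147.8, 63.8]]
plug 0.38 [297. 197.  46.  59.] [[478.8, 138.8, 48.8], [488.6, 154.3, 169.6], [496.4, 166.8, 190.1]]
socket 0.77 [537. 108. 103. 111.] [[480.7, -172.1, 11.9], [529.0, -123.3, 29.7], [575.6, -85.9, 45.6]]
socket 0.41 [295. 199.  49.  56.] [[478.9, 138.4, 49.0], [488.6, 154.2, 169.7], [496.4, 166.2, 190.1]]
fork 0.95 [252. 112. 123. 156.] [[454.7, 109.1, 9.3], [516.6, 161.2, 10.9], [563.2, 211.1, 166.2]]
8.875
```

View pics/c3.png

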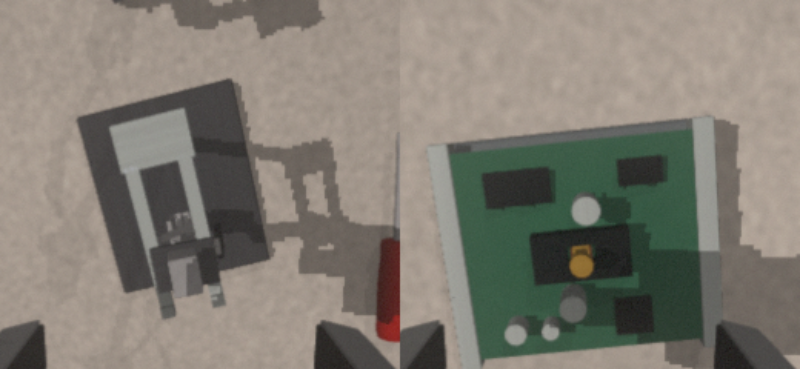

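```bash
python3 - <<'E'
from h import *
for n,c in [('fork',(470,157)),('plug',(508,-152))]:
    w=np.load(n+'_n.npz')['w']; dz=120 if n=='fork' else 0
    m=(w[...,2]>105+dz)&(w[...,2]<140+dz)
    L=[];Rr=[]
    for r in range(480):
        y=w[r][m[r]][:,1]-c[1]
        y=y[np.abs(y)<70]
        if (y>20).any() and (y<-20).any(): L.append(y[y>20].min());Rr.append(y[y<-20].max())
    print(n,'finger inner',np.median(L),np.median(Rr),len(L), 'min x',np.nanmin(w[m][:,0])-c[0])
w=np.load('fork_n.npz')['w']; q=w.reshape(-1,3); q=q[~np.isnan(q[:,0])]
q=q[(np.abs(q[:,0]-505)<60)&(np.abs(q[:,1]-160)<45)]
f=q[(q[:,2]>162)&(q[:,2]<167.5)]
# prong region edges: iterate yaw
o=np.array([486.8,156.])
for yaw in np.radians([11,12,13,14,15]):
    ex=np.array([np.cos(yaw),np.sin(yaw)]); ey=np.array([-ex[1],ex[0]])
    X=(f[:,:2]-o)@ex; Y=(f[:,:2]-o)@ey
    out=[]
    for a in range(-24,70,6):
        s=(X>=a)&(X<a+6); y=Y[s]
        if s.sum()<8: continue
        l=y[y<0]; r=y[y>0]
        out.append((a,*(np.round([y.min(),l.max() if len(l) else 0,r.min() if len(r) else 0,y.max()],1).tolist())))
    print(round(np.degrees(yaw)),out)
yaw=np.radians(13); ex=np.array([np.cos(yaw),np.sin(yaw)]); ey=np.array([-ex[1],ex[0]])
print('X range',((f[:,:2]-o)@ex).min(),((f[:,:2]-o)@ex).max())
for lo,hi in [(186,193),(167.6,172),(108,145)]:
    a=q[(q[:,2]>lo)&(q[:,2]<hi)]; P=np.c_[(a[:,:2]-o)@ex,(a[:,:2]-o)@ey]
    print(lo,len(a),np.percentile(P,[2,50,98],axis=0).round(1).tolist())
# plug
w=np.load('plug_n.npz')['w']; q=w.reshape(-1,3); q=q[~np.isnan(q[:,0])]
q=q[(np.abs(q[:,:2]-[530,-153])).max(1)<22]
a=q[(q[:,2]>61)&(q[:,2]<68)]; print('head',cv2.minEnclosingCircle(a[:,:2].astype(np.float32)),a[:,:2].mean(0),len(a),np.median(a[:,2]))
a=q[(q[:,2]>40)&(q[:,2]<49)]; print('shroud',cv2.minAreaRect(a[:,:2].astype(np.float32)),np.median(a[:,2]))
b=q[(np.abs(q[:,1]+153)>8)&(np.abs(q[:,0]-530)<10)]; print('shroud z',np.median(b[(b[:,2]>36)&(b[:,2]<49)][:,2]))
E
```

```text
fork finger inner 45.9420050290051 -47.45357795775854 64 min x -8.59026743089862
plug finger inner 46.03929370429448 -47.330807063375744 62 min x -7.029283453408198
11 [(-24, -13.7, -10.2, 7.0, 12.9), (-18, -15.7, -9.8, 7.1, 13.3), (-12, -15.0, -10.0, 7.4, 13.6), (-6, -11.1, -11.1, 12.8, 13.8), (0, 12.7, 0.0, 12.7, 14.3), (6, -14.6, -1.7, 1.0, 14.5), (12, -14.5, -8.4, 8.5, 14.7), (18, -14.1, -8.1, 8.8, 14.9), (24, -13.9, -7.9, 9.0, 15.1), (30, -13.7, -7.5, 9.3, 15.5), (36, -13.3, -7.3, 9.5, 15.7), (42, -14.5, -0.1, 0.0, 17.5), (48, -14.3, -0.1, 0.1, 17.9), (54, -14.0, -0.1, 0.0, 18.1), (60, -13.7, -0.1, 0.0, 18.0)]
12 [(-24, -13.4, -9.9, 7.4, 13.3), (-18, -15.4, -9.5, 7.4, 13.5), (-12, -14.8, -11.3, 7.6, 13.7), (-6, -11.1, -11.1, 12.8, 13.8), (0, 12.7, 0.0, 12.7, 14.2), (6, -14.8, -1.9, 0.9, 14.3), (12, -14.7, -8.7, 8.3, 14.4), (18, -14.5, -8.5, 8.5, 14.6), (24, -14.2, -8.4, 8.6, 14.6), (30, -14.1, -8.1, 8.8, 14.9), (36, -14.0, -8.0, 8.9, 15.0), (42, -15.3, -0.1, 0.0, 16.7), (48, -15.2, -0.0, 0.1, 16.9), (54, -15.0, -0.1, 0.0, 17.0), (60, -14.7, -0.0, 0.2, 16.9)]
13 [(-24, -13.0, -9.
[... 1116 characters left out ...]
-15.6, -9.6, 7.3, 13.4), (24, -15.8, -9.8, 7.2, 13.2), (30, -15.8, -9.9, 7.0, 13.0), (36, -16.0, -10.0, 6.9, 12.9), (42, -17.6, -0.1, 0.0, 14.2), (48, -17.8, -0.1, 0.1, 14.1), (54, -18.0, -0.1, 0.0, 14.1), (60, -17.9, -0.0, 0.2, 13.9)]
X range -22.197252748026752 63.47400083339067
186 506 [[-8.0, -7.4], [0.1, -1.8], [7.4, 4.0]]
167.6 871 [[-21.4, -15.2], [-0.6, -5.3], [9.7, 12.3]]
108 129 [[-7.4, -21.6], [0.4, -18.8], [5.8, 11.9]]
head ((529.2089233398438, -152.82574462890625), 5.051149368286133) [ 529.3375589  -152.95913919] 188 63.84905865826906
shroud ((524.3828125, -153.47731018066406), (31.6988525390625, 44.00325012207031), 5.840160369873047) 45.21951320975977
shroud z 45.25685565136433
```

```bash
cat >> h.py <<'E'
FY=np.radians(13.25); FO=np.array([486.9,156.5])
ex=np.array([np.cos(FY),np.sin(FY)]); ey=np.array([-ex[1],ex[0]])
def fk(x,y=0): return FO+x*ex+y*ey
def st(tag=''):
    s=get_state(); print(tag,round(float(s['t']),2),np.round(s['ee_pos'],1),np.round(s['orientation'],3),'F',np.round(s['force'],1),'M',np.round(s['torque'],2),'op',round(float(s['opening']),1),round(float(s['finger_force']),1),flush=True); return s
E
python3 - <<'E'
from h import *
st('before')
move_ptp([*fk(0),420],[np.pi,0,FY]); st()
move_straight([*fk(0),305],150,f_stop=8); wait(.2); s=st('down')
e=s['ee_pos'][:2]-fk(0); print('err',e)
move_straight([*(fk(0)-e),305],50,f_stop=8); wait(.2); st('corr')
grip(50,20); st(); grip(42,20); st(); grip(30,20); wait(.4); st('sq')
p=shot('wrist'); save(p,'sq.png')
p=shot('side'); save(p,'sq_s.png',(220,130,360,260),3)
a=cv2.resize(cv2.imread('pics/sq.png')[80:480,140:500],(400,390));b=cv2.resize(cv2.imread('pics/sq_s.png'),(400,390))
cv2.imwrite('pics/c4.png',np.hstack([a,b]))
E
```

```text
before 8.88 [470.1 156.8 420.1] [-3.142 -0.    -0.   ] F [-0.8 -0.5  0.9] M [ 0.01  0.15 -0.01] op 94.2 0.0
 9.22 [486.9 156.5 419.9] [-3.141e+00  1.000e-03  2.280e-01] F [-0.6  0.7  0.2] M [-0.05  0.18 -0.02] op 94.2 0.0
down 10.33 [487.4 156.6 306.2] [ 3.141e+00 -2.000e-03  2.310e-01] F [-0.3  0.   0.7] M [0.01 0.14 0.01] op 93.7 0.0
err [0.47924526 0.10539044]
corr 10.78 [486.4 156.4 305. ] [ 3.142 -0.     0.231] F [0.4 0.9 0.2] M [-0.05  0.17 -0.02] op 93.7 0.0
 11.61 [486.4 156.4 305. ] [ 3.142 -0.     0.231] F [-0.5  0.3  0.5] M [0.   0.15 0.06] op 49.9 0.0
 11.98 [486.4 156.4 305. ] [3.142 0.    0.231] F [-0.2 -0.2 -0.3] M [-0.07  0.09 -0.02] op 41.7 0.1
sq 12.68 [486.4 156.4 305. ] [3.142 0.    0.231] F [ 0.5  0.6 -1.1] M [-0.03  0.16  0.04] op 34.3 20.0
```

View pics/c4.png

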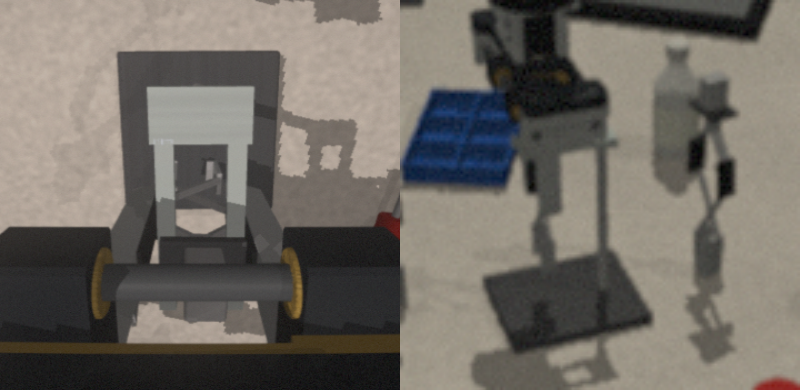

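```bash
cat >> h.py <<'E'
PL=np.array([529.3,-152.3]); PY=0.103
px=np.array([np.cos(PY),np.sin(PY)]); py=np.array([-px[1],px[0]])
E
python3 - <<'E'
from h import *
move_straight([*fk(0),313],40,f_stop=15); wait(.1); st('lift')
move_straight([*fk(-45),313],60,f_stop=8); st('out')
move_straight([*fk(-45),400],120)
move_straight([*PL,400],180,rot=[np.pi,0,PY]); st()
move_straight([*PL,347],100,f_stop=8); wait(.3); s=st('above')
print('err',s['ee_pos'][:2]-PL)
p=shot('wrist'); save(p,'ab_w.png'); w=cloud(p); np.savez('ab.npz',w=w)
p2=shot('side'); save(p2,'ab_s.png'); w2=cloud(p2); np.savez('ab2.npz',w=w2)
a=cv2.resize(cv2.imread('pics/ab_w.png')[80:480,140:500],(400,390));b=cv2.resize(cv2.imread('pics/ab_s.png')[225:355,240:370],(400,390))
cv2.imwrite('pics/c5.png',np.hstack([a,b]))
E
```

```text
lift 13.23 [486.9 156.5 313.1] [ 3.142 -0.     0.231] F [-0.  -0.7 -1.4] M [-0.05  0.17  0.05] op 34.3 20.0
out 14.13 [443.3 146.2 313.3] [ 3.142e+00 -1.000e-03  2.310e-01] F [ 0.1  0.  -1.1] M [0.01 0.13 0.02] op 34.3 20.0
 16.88 [ 529.2 -151.5  400. ] [-3.141  0.     0.104] F [-0.4  0.2 -1.7] M [-0.02  0.2   0.01] op 34.3 20.0
above 17.87 [ 529.5 -152.4  347.7] [ 3.141e+00 -1.000e-03  1.030e-01] F [ 0.3 -0.6 -1.7] M [-0.06  0.15  0.01] op 34.1 20.0
err [ 0.20370251 -0.08900841]
```

View pics/c5.png

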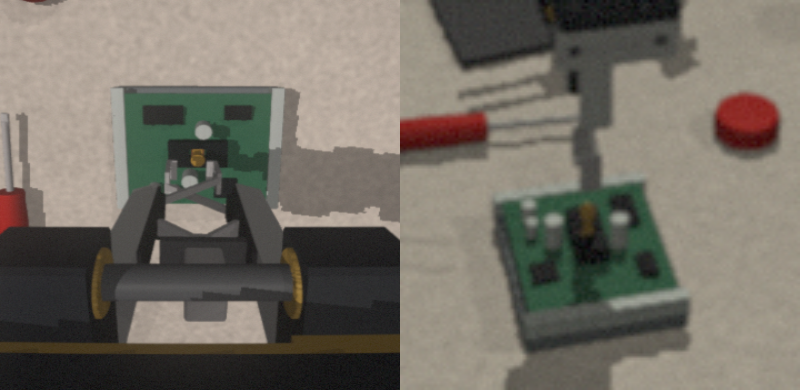

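```bash
python3 - <<'E'
from h import *
C=np.array([529.5,-152.4])
w=np.load('ab.npz')['w'].reshape(-1,3); w=w[~np.isnan(w[:,0])]
P=np.c_[(w[:,:2]-C)@px,(w[:,:2]-C)@py,w[:,2]]
def f(n,s): a=P[s]; print(n,len(a),np.percentile(a,[1,50,99],axis=0).round(1).tolist() if len(a) else '')
near=(np.abs(P[:,:2])<25).all(1)
f('head',near&(P[:,2]>60)&(P[:,2]<68)&(np.abs(P[:,1])<8))
for lo in range(80,125,5):
    z=near&(P[:,2]>lo)&(P[:,2]<lo+5)
    f(f'{lo} L',z&(P[:,1]>4)); f(f'{lo} R',z&(P[:,1]<-4))
E
```

```text
head 129 [[-4.9, -4.8, 61.0], [-0.1, -0.2, 63.9], [4.4, 3.7, 65.1]]
80 L 0 
80 R 0 
85 L 0 
85 R 2 [[2.4, -7.7, 89.9], [4.5, -6.7, 89.9], [6.6, -5.7, 89.9]]
90 L 111 [[-6.4, 12.8, 92.1], [1.5, 14.9, 94.2], [7.8, 18.3, 95.0]]
90 R 134 [[-6.5, -11.6, 90.2], [1.0, -7.7, 93.4], [7.0, -5.7, 94.7]]
95 L 25 [[-6.2, 12.7, 95.0], [2.5, 14.8, 95.4], [7.7, 18.0, 98.9]]
95 R 18 [[-4.4, -12.3, 95.2], [6.4, -10.5, 97.9], [6.8, -7.5, 99.8]]
100 L 8 [[7.2, 16.2, 100.5], [7.6, 17.3, 101.9], [7.7, 18.4, 104.0]]
100 R 15 [[-1.6, -12.6, 100.7], [2.8, -10.1, 101.4], [6.7, -10.1, 104.6]]
105 L 8 [[7.3, 16.0, 105.4], [7.6, 17.0, 107.1], [7.8, 17.9, 108.8]]
105 R 20 [[0.5, -12.8, 105.5], [6.0, -10.5, 108.1], [6.9, -10.4, 109.7]]
110 L 14 [[-1.8, 15.6, 110.5], [7.5, 16.3, 113.3], [7.8, 17.6, 114.9]]
110 R 20 [[-7.4, -13.2, 110.8], [5.3, -10.8, 113.2], [6.9, -10.3, 114.8]]
115 L 16 [[0.6, 15.2, 115.1], [6.9, 15.5, 118.1], [7.8, 17.0, 119.8]]
115 R 32 [[-6.5, -13.1, 115.7], [2.2, -11.7, 119.3], [6.7, -10.6, 119.9]]
120 L 103 [[-6.4, 13.3, 120.1], [0.3, 16.4, 122.3], [7.9, 17.7, 124.7]]
120 R 98 [[-7.6, -13.5, 120.1], [1.6, -11.8, 121.3], [6.6, -7.9, 124.8]]
```

```bash
cat >> h.py <<'E'
def tilt(a,yaw=PY,b=0):
    u=np.array([np.cos(yaw),np.sin(yaw),0]); v=np.array([-u[1],u[0],0])
    return (R.from_rotvec(a*u)*R.from_rotvec(b*v)*R.from_euler('xyz',[np.pi,0,yaw])).as_euler('xyz')
def tips(C):
    p=shot('wrist'); w=cloud(p).reshape(-1,3); w=w[~np.isnan(w[:,0])]
    P=np.c_[(w[:,:2]-C)@px,(w[:,:2]-C)@py,w[:,2]]
    near=(np.abs(P[:,:2])<25).all(1)
    def f(n,s): a=P[s]; print(n,len(a),np.percentile(a,[1,50,99],axis=0).round(1).tolist() if len(a) else '')
    f('head',near&(P[:,2]>60)&(P[:,2]<68)&(np.abs(P[:,1])<8))
    for lo in (88,92,97,103,109,115,120):
        z=near&(P[:,2]>lo)&(P[:,2]<lo+5)
        f(f'{lo} L',z&(P[:,1]>3)); f(f'{lo} R',z&(P[:,1]<-3))
    return p
E
python3 - <<'E'
from h import *
C=PL+5.3*py-.5*px
move_straight([*C,347],60,rot=tilt(-.035)); wait(.3); s=st()
print('err',s['ee_pos'][:2]-C)
p=tips(PL); save(p,'t2.png')
E
```

```text
18.52 [ 528.3 -147.2  347. ] [ 3.107 -0.     0.103] F [ 0.4  0.5 -0.1] M [0.04 0.15 0.04] op 34.6 20.0
err [ 0.03739534 -0.16895224]
head 137 [[-4.7, -5.3, 60.2], [0.1, -0.9, 64.0], [4.5, 3.7, 65.3]]
88 L 41 [[-7.4, 9.3, 89.7], [2.6, 12.0, 92.6], [6.9, 14.7, 93.0]]
88 R 67 [[-7.2, -15.5, 88.5], [0.5, -11.3, 92.4], [6.3, -9.3, 93.0]]
92 L 123 [[-7.3, 9.2, 92.2], [0.1, 11.3, 93.5], [7.0, 14.0, 95.4]]
92 R 124 [[-7.4, -15.6, 92.1], [-0.1, -11.3, 93.3], [6.2, -9.3, 96.6]]
97 L 7 [[6.7, 13.1, 97.6], [6.9, 13.8, 99.6], [7.1, 15.0, 101.1]]
97 R 15 [[0.3, -15.4, 98.1], [4.5, -13.5, 100.1], [6.0, -13.4, 101.8]]
103 L 8 [[6.5, 12.9, 103.3], [6.8, 13.8, 105.1], [7.1, 14.8, 107.9]]
103 R 18 [[-1.9, -15.7, 103.4], [5.6, -13.7, 106.4], [6.2, -13.2, 107.8]]
109 L 13 [[-3.2, 12.7, 109.1], [6.7, 13.3, 111.1], [7.0, 14.6, 113.7]]
109 R 22 [[-8.1, -15.8, 109.1], [5.5, -13.8, 112.4], [6.1, -13.1, 113.9]]
115 L 18 [[0.6, 12.4, 115.5], [6.4, 12.9, 117.5], [7.1, 14.8, 120.0]]
115 R 22 [[-7.6, -16.2, 116.1], [0.4, -13.8, 119.0], [6.0, -13.3, 119.9]]
120 L 111 [[-7.1, 9.5, 120.1], [-0.8, 13.7, 121.4], [6.9, 15.0, 125.0]]
120 R 107 [[-8.0, -16.1, 120.0], [0.7, -14.4, 121.1], [6.0, -11.1, 124.7]]
```

```bash
python3 - <<'E'
from h import *
C=PL+4.8*py-.5*px
move_straight([*C,343],40,rot=tilt(-.035))
print(move_straight([*C,313],50,f_stop=5)); wait(.2); st('pre')
print(move_straight([*C,290],6,f_stop=3.5)); wait(.2); s=st('touch')
p=shot('wrist'); save(p,'t3.png')
p=shot('side'); save(p,'t3s.png')
a=cv2.resize(cv2.imread('pics/t3.png')[80:480,140:500],(400,390));b=cv2.resize(cv2.imread('pics/t3s.png')[225:355,240:370],(400,390))
cv2.imwrite('pics/c6.png',np.hstack([a,b]))
E
```

```text
False
pre 19.77 [ 528.5 -147.6  313.5] [ 3.106e+00 -1.000e-03  1.030e-01] F [ 0.   0.  -1.4] M [-0.01  0.18 -0.02] op 34.3 20.0
True
touch 21.91 [ 528.4 -147.5  302.5] [ 3.107 -0.     0.103] F [0.6 0.6 6.1] M [-0.06  0.2   0.02] op 34.0 20.0
```

View pics/c6.png

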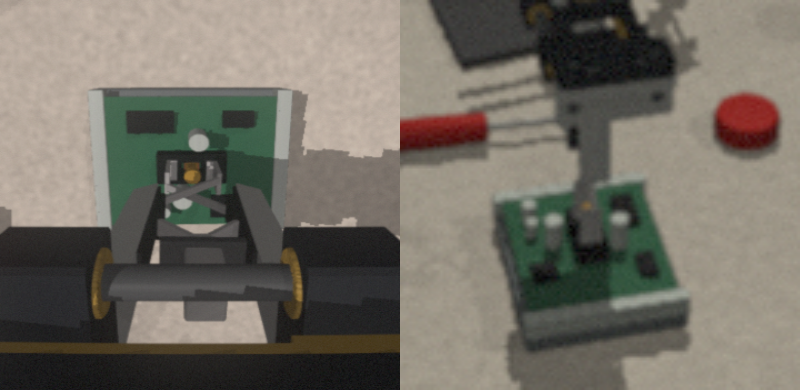

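```bash
python3 - <<'E'
from h import *
for o in (38,40,42,46): grip(o,5); wait(.15)
st('open'); wait(.3)
grip(64); st()
z=get_state()['ee_pos'][2]
C=PL+4.8*py-.5*px
print(move_straight([*(PL-20*px),z+115],120,rot=[np.pi,0,PY],f_stop=6)) if False else None
print(move_straight([*C,z+30],60,f_stop=5)); 
print(move_straight([*PL,z+80],120,rot=[np.pi,0,PY],f_stop=5))
move_straight([*(PL-25*px),z+110],150); wait(.3); s=st('up')
p=shot('wrist'); save(p,'t4.png'); w=cloud(p); np.savez('t4.npz',w=w)
P=w.reshape(-1,3); P=P[~np.isnan(P[:,0])]; P=np.c_[(P[:,:2]-PL)@px,(P[:,:2]-PL)@py,P[:,2]]
P=P[(np.abs(P[:,:2])<30).all(1)&(P[:,2]<205)]
h,e=np.histogram(P[:,2],bins=np.arange(40,205,3)); print([(int(a),int(b)) for a,b in zip(e,h) if b>20])
a=P[P[:,2]>180]; print('block',len(a),cv2.minAreaRect(a[:,:2].astype(np.float32)),np.median(a,0),np.percentile(a,[1,99],axis=0))
a=P[(P[:,2]>155)&(P[:,2]<175)]; print('collar',len(a),cv2.minAreaRect(a[:,:2].astype(np.float32)),np.median(a,0))
b=shot('side'); save(b,'t4s.png')
a=cv2.resize(cv2.imread('pics/t4.png')[80:480,140:500],(400,390));b=cv2.resize(cv2.imread('pics/t4s.png')[205:335,240:370],(400,390))
cv2.imwrite('pics/c7.png',np.hstack([a,b]))
E
```

```text
open 23.73 [ 527.8 -147.3  301.3] [3.108e+00 2.000e-03 1.030e-01] F [-0.4 -0.2 -0.4] M [ 0.    0.19 -0.02] op 46.0 0.0
 24.53 [ 527.8 -147.3  301.3] [3.108e+00 2.000e-03 1.030e-01] F [ 0.   0.1 -0.6] M [0.03 0.13 0.03] op 64.3 0.0
False
False
up 26.46 [ 504.5 -154.8  410.4] [-3.141e+00  1.000e-03  1.030e-01] F [ 0.3 -0.4  1.1] M [-0.06  0.14 -0.04] op 64.4 0.0
[(40, 45), (43, 427), (46, 125), (49, 32), (52, 140), (61, 27), (64, 24), (76, 47), (88, 22), (94, 24), (136, 50), (139, 59), (166, 79), (169, 763), (172, 21), (187, 322), (190, 253)]
block 617 ((-0.5157108306884766, -0.777564525604248), (15.936522483825684, 11.737197875976562), 0.1553066372871399) [  0.29772929  -0.79803567 189.84909678] [[ -8.27822574  -6.62506331 180.57920161]
 [  7.32240837   5.00285165 191.36408694]]
collar 865 ((-0.498046875, -0.8084840774536133), (19.902027130126953, 27.941537857055664), 0.09380794316530228) [  1.5521226   -0.25659883 169.94026642]
```

View pics/c7.png

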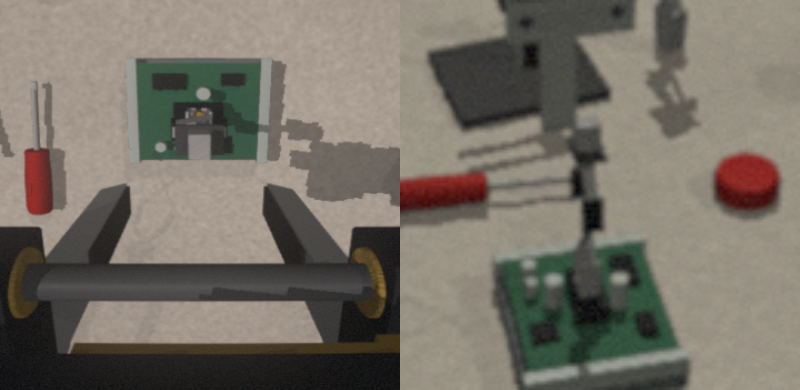

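```bash
python3 - <<'E'
from h import *
C=PL-.4*px-.3*py
move_straight([*C,412],100); 
print(move_straight([*C,370],60,f_stop=4)); wait(.2); s=st('at'); e=s['ee_pos'][:2]-C; print(e)
grip(22,20); grip(5,20); wait(.2); st('g'); grip(5,45); wait(.3); s=st('g45')
x,y,z=s['ee_pos']
move_straight([*C,z+4],10); st('p4')
move_straight([*C,z+14],15); st('p14')
move_straight([*C,z+60],80); wait(.4); st('up')
p=shot('wrist'); save(p,'t5.png')
b=shot('side'); save(b,'t5s.png'); c=shot('scene'); save(c,'t5c.png')
for n,q in (('side',b),('scene',c)):
    w=cloud(q)
    for d in silhouettes('plug',q)[:2]:
        m=w[d['mask']]; m=m[~np.isnan(m[:,0])]; print(n,round(d['confidence'],2),(np.array(d['box'])*[640,480,640,480]).round(),np.median(m,0))
a=cv2.resize(cv2.imread('pics/t5.png')[80:480,140:500],(400,390));b=cv2.resize(cv2.imread('pics/t5s.png')[205:335,240:370],(400,390))
cv2.imwrite('pics/c8.png',np.hstack([a,b]))
E
```

```text
False
at 28.01 [ 529.1 -152.7  370.6] [ 3.141e+00 -1.000e-03  1.030e-01] F [-0.5 -0.4  0.2] M [-0.04  0.15  0.01] op 63.5 0.0
[ 0.17180986 -0.05598131]
g 29.33 [ 528.9 -152.7  370. ] [ 3.141 -0.     0.103] F [-0.7 -0.7  0.8] M [-0.21  0.12 -0.01] op 11.7 20.0
g45 29.85 [ 528.9 -152.7  370. ] [ 3.141 -0.     0.103] F [-0.1 -0.3 -0.9] M [-0.23  0.13 -0.  ] op 11.6 45.0
p4 30.4 [ 528.8 -152.5  373.8] [-3.141e+00  1.000e-03  1.030e-01] F [ 0.  -0.3 -4.2] M [-0.09  0.13  0.  ] op 11.8 45.0
p14 31.22 [ 529.2 -152.7  384.8] [ 3.141e+00 -1.000e-03  1.030e-01] F [-0.2  0.4 -1.9] M [-0.01  0.08  0.01] op 11.6 45.0
up 32.34 [ 528.9 -152.6  429.7] [-3.141e+00  1.000e-03  1.030e-01] F [-0.3 -0.2 -1.3] M [-0.05  0.12  0.03] op 11.4 45.0
side 0.36 [372. 218.  25.  23.] [774.57478042 104.55323807  37.33920967]
```

View pics/c8.png

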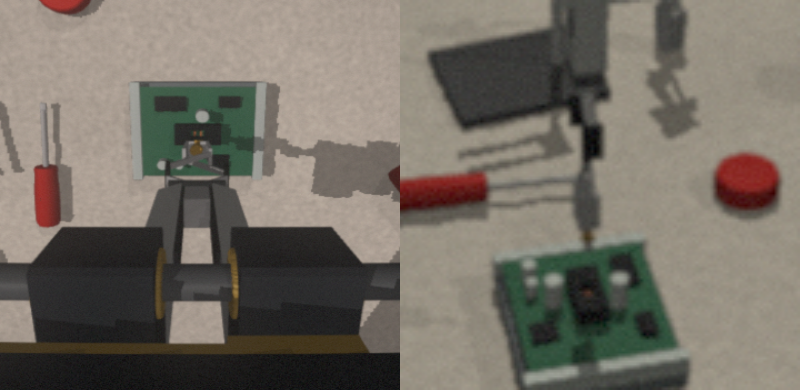

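```bash
python3 - <<'E'
from h import *
o=[np.pi,0,FY]
move_straight([*fk(-55),430],170,rot=o)
move_straight([*fk(-55),376.5],100); wait(.3); s=st('pre'); e=s['ee_pos'][:2]-fk(-55); print(e)
p=shot('wrist'); save(p,'t6.png'); w=cloud(p).reshape(-1,3); w=w[~np.isnan(w[:,0])]
P=np.c_[(w[:,:2]-FO)@ex,(w[:,:2]-FO)@ey,w[:,2]]
a=P[(np.abs(P[:,2]-166)<3)&(P[:,0]>-25)&(P[:,0]<40)&(np.abs(P[:,1])<25)]
print('prongs',np.percentile(a,[1,99],axis=0).round(1).tolist(), a[a[:,1]>0][:,1].min(),a[a[:,1]<0][:,1].max())
for lo in range(140,180,5):
    a=P[(P[:,2]>lo)&(P[:,2]<lo+5)&(P[:,0]<-30)&(P[:,0]>-70)&(np.abs(P[:,1])<30)]
    if len(a)>5: print(lo,len(a),np.percentile(a,[1,50,99],axis=0).round(1).tolist())
a=cv2.imread('pics/t6.png')[60:480,120:520]; cv2.imwrite('pics/c9.png',a)
E
```

```text
pre 35.56 [433.6 143.9 377.1] [ 3.141e+00 -1.000e-03  2.310e-01] F [ 0.4  0.4 -0.5] M [-0.06  0.14  0.  ] op 11.5 45.0
[0.19960533 0.03586704]
prongs [[-21.6, -15.4, 163.8], [39.5, 13.5, 168.8]] 7.503666240926671 -9.36182574161279
140 22 [[-49.1, -17.6, 140.2], [-47.9, 0.4, 143.1], [-47.4, 18.2, 144.9]]
145 150 [[-58.3, -17.4, 145.1], [-51.5, 13.3, 147.0], [-47.7, 18.2, 149.7]]
150 36 [[-52.3, -14.6, 150.1], [-50.9, 0.0, 151.7], [-50.5, 15.1, 154.5]]
170 60 [[-45.3, -12.3, 172.3], [-44.8, 0.3, 173.9], [-44.5, 13.3, 174.9]]
175 292 [[-47.4, -13.3, 175.0], [-45.7, 0.6, 177.1], [-44.5, 14.0, 179.8]]
```

View pics/c9.png

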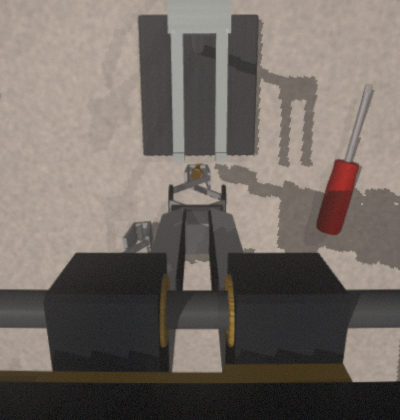

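```bash
python3 - <<'E'
from h import *
move_straight([*fk(-55,-1),376.5],30)
print(move_straight([*fk(2,-1),376.5],60,f_stop=4)); wait(.2); st('in')
print(move_straight([*fk(2,-1),364],12,f_stop=2.5)); wait(.2); s=st('down')
grip(12.5,3); wait(.2); st('soft')
grip(20); wait(.2); grip(60); st('rel')
z=s['ee_pos'][2]
print(move_straight([*fk(2,-1),z+50],100,f_stop=5))
move_straight([*fk(-25,-1),470],150); wait(.3); st('up')
p=shot('wrist'); save(p,'t7.png'); w=cloud(p).reshape(-1,3); w=w[~np.isnan(w[:,0])]
P=np.c_[(w[:,:2]-FO)@ex,(w[:,:2]-FO)@ey,w[:,2]]
for lo,hi in ((184,195),(167.6,172)):
    a=P[(P[:,2]>lo)&(P[:,2]<hi)&(np.abs(P[:,0])<14)&(np.abs(P[:,1])<25)]; print(lo,len(a),np.percentile(a,[1,50,99],axis=0).round(1).tolist())
b=shot('side'); save(b,'t7s.png')
for t in ('plug','tweezers'):
  for d in silhouettes(t,b)[:3]: print(t,round(d['confidence'],2),(np.array(d['box'])*[640,480,640,480]).round())
a=cv2.resize(cv2.imread('pics/t7.png')[60:320,190:450],(400,400));b=cv2.resize(cv2.imread('pics/t7s.png')[150:270,220:340],(400,400))
cv2.imwrite('pics/c10.png',np.hstack([a,b]))
E
```

```text
False
in 37.16 [488.8 156.  376.6] [ 3.142 -0.     0.231] F [-0.3 -0.4 -0.7] M [-0.07  0.14  0.01] op 11.8 45.0
True
down 38.01 [489.  156.  369.5] [-3.142  0.     0.231] F [-0.1 -1.2  5.9] M [0.01 0.16 0.01] op 11.3 45.0
soft 38.42 [488.6 155.9 368.5] [-3.141e+00  2.000e-03  2.310e-01] F [0.9 0.8 3.1] M [-0.04  0.1   0.02] op 12.6 1.6
rel 39.77 [488.5 155.9 368.4] [-3.141e+00  3.000e-03  2.310e-01] F [1.6 0.7 0. ] M [-0.04  0.16 -0.01] op 60.2 0.0
False
up 41.26 [462.9 149.8 469. ] [-3.141  0.004  0.231] F [-0.3  0.8  0.4] M [-0.01  0.13  0.01] op 60.0 0.0
184 348 [[-5.8, -6.0, 186.6], [2.3, -0.8, 189.5], [9.7, 5.1, 191.3]]
167.6 548 [[-8.0, -14.3, 167.9], [3.3, -1.2, 169.5], [11.8, 13.4, 171.2]]
plug 0.18 [265. 167.  10.  54.]
tweezers 0.84 [321. 155.  15.  67.]
tweezers 0.62 [205. 164.  18.  68.]
tweezers 0.6 [265. 170.  13.  53.]
```

View pics/c10.png

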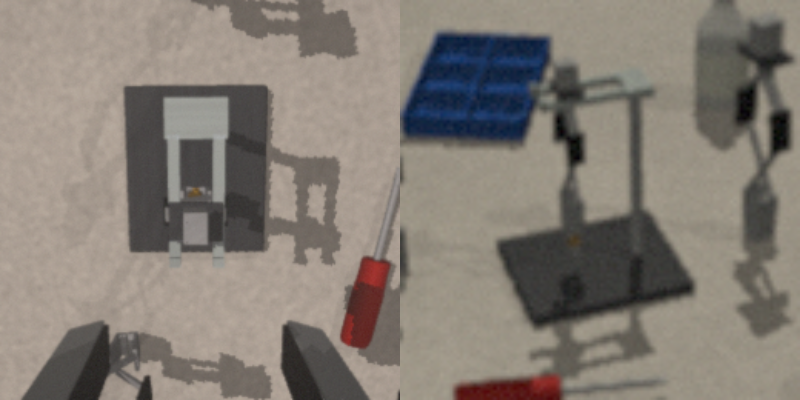

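The tweezers hang in the fork: the block is at (195,228) in the left view. The plug is still held in the jaws, its brass visible at (195,192) on the left and (574,240) on the right. I'm handing in the job.

```bash
python3 -c "
from h import *
st(); print(close_job())"
```

```text
41.46 [462.9 149.8 469.7] [-3.141e+00  3.000e-03  2.310e-01] F [-0.2 -0.4 -0.3] M [-0.04  0.15 -0.01] op 60.2 0.0
the job is handed in; nothing more can be done
None
```

I pulled the plug with the tweezers, hung them back in the fork with the plug still in their jaws, and handed the job in at about 41.5 s; no verdict was returned.

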